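# Set up a loudspeaker gluing station

### The arm

A 7-joint arm with a two-finger parallel gripper is mounted at the origin on the work surface. World frame = base frame: x ahead of the robot, y to its left, z up, the work surface at z = 0. Lengths are in m, angles in rad, forces in N, time in s.
With the tool pointing down it reaches from about 0.4 to 0.85 m from the base axis. Payload 10.4 kg.
Tool frame: the origin (TCP) lies at the very end of the fingers, on their centre line; the grasp point (between the pads) lies 19 mm behind it; z points along the fingers, y is the line along which they close (so a half turn about z gives the same grasp; the last joint's range is limited). The gripper opens to 87 mm and grips with 3 to 60 N. Pads are 19 mm wide; open, the fingers measure 117 mm over their backs; the gripper's body (75 mm by 190 mm) begins 51 mm behind the grasp point.
Start: joints at [-1.256, 0.332, -0.065, 1.46, 0.022, 1.35, -0.088], TCP at [0.207, 0.59, 0.223] pointing down, gripper open.
Joint ranges: [-2.6, 2.6], [-0.5, 2.12], [-1.47, 1.34], [0.16, 2.42], [-1.27, 4.41], [0.06, 2.06], [-2.6, 2.6]. Speed limits (rad/s): [2.22, 2.22, 2.79, 2.79, 3.14, 3.14, 3.14].

### API

Orientations are given as a unit quaternion [x, y, z, w].
In Python, from bench import r gives the robot as it stands.
- The arm moves only by the shell command python3 -m crank 'ROWS' [FORCE]. ROWS is JSON, a list that holds one entry, the list of rows, each a list of 5 numbers: the shift along the tool's x, y, z in mm, then the turn about the tool's z in degrees, then the opening, from -1 (shut) to 1 (fully open). A call has 1 to 20 rows; each row is the pose to reach, as a shift and turn from the pose commanded when the call began, along the tool's axes at that moment; what a row does not reach only later rows make up. A row lasts 1/10 s, in which the tool goes at most 50 mm and 8.59 degrees, less where a joint would pass 70% of its speed; a pose out of reach is approached as far as the arm can. A call with a gripper value outside its range is refused whole. The fingers move at their own pace and stop on an object; FORCE is the grip in N (left out, the last holds). Time passes only in rows, so rows that repeat a pose let the fingers close. It gives the time, the measured TCP pose, the force, the opening and the grip force at its end, in the units of the state.
- r.read_state(): the state, without advancing time (a new reading comes with each control period).
- r.camera(name): name is "side" or "top" or "wrist"; returns a dict with "image" (420x560x3 uint8, red, green, blue), "vfov" (degrees; the focal length in pixels is half the picture's height over the tangent of half this angle, whatever the lens; pixels are square), "cx", "cy" (the principal point, pixels), "k1" (the pictures are not rectified: a ray, as slopes to the right and down, at radius r is drawn at 1 + k1 r^2 times it, then the intrinsics apply), "eye" and "attitude" of the camera in the world. Camera axes: x right, y down, z forward; pixel columns grow to the right and rows downward; lengths in m; the calibration is good to about 2 mm. A picture is of the moment at which its call begins. There is no depth.
- r.close_job(): hands the job in; it is judged then, once.
The state is a dict: "time": time; "joint_positions": joint angles; "joint_vel": joint speeds; "joint_torque": joint torques, N m; "ee_pos": TCP position; "eef_rot": TCP orientation; "ft_force": force on the tool from outside, world axes, zero at the start; "torque": the same for the moment, N m; "width": finger opening in m; "grip_force": force on a finger pad.
Only numpy, scipy, OpenCV 4.12 (cv2) and the standard library are available. Lean on these libraries where they do the work, as an engineer would, in place of code of your own. Each camera call takes 0.05 s, during which the arm holds its last target. There are 200 camera calls.

### The job

Set up the magnet-gluing station: stand the loudspeaker, magnet up as it is now, in the middle of the round curing stand, with the steel weight centred on top of its magnet. Lay the next parts out in the three-pocket tray in their order of use, each upright in the middle of its pocket: the pole yoke in the end pocket nearest the curing stand, the rectangular terminal block in the end pocket farthest from it, and the magnet ring in the pocket between those two. Leave the glue bottle, the parts box and the tape roll where they are.

Things in the scene. Friction and masses are not known exactly. Their poses are not given: they have to be found in the camera images.
- driver_mid (a point): Small loudspeaker standing face down, magnet up, 36 mm high: a dark round flange 60 mm across and 4 mm thick at the bottom, a dark basket tapering from 56 mm to 46 mm across up to 14 mm height, then the magnet, a straight cylinder 46 mm across from 14 to 36 mm height, black with a bright flat steel plate on top. About 220 g. This point lies on its vertical axis, half-way up (18 mm above its underside); z up.
- weight_mid (a point): Bright steel clamping weight, 46 mm high: a square block with upright flat sides, 40 mm (its x) by 40 mm (its y), up to 32 mm height, with a thin neck and a small round knob 22 mm across (38 to 46 mm height) on top. About 350 g. This point lies on its vertical axis, half-way up (23 mm above its underside); z up.
- ring_mid (a point): Black magnet ring lying flat, 52 mm outside and 24 mm hole diameter, 18 mm high. About 130 g. This point lies on its vertical axis, half-way up (9 mm above its underside); z up.
- yoke_mid (a point): Bright steel pole yoke, 28 mm high: a round disc 44 mm across and 8 mm thick at the bottom with a thinner upright pole 20 mm across in its middle, from 8 to 28 mm height. About 120 g. This point lies on its vertical axis, half-way up (14 mm above its underside); z up.
- block_mid (a point): Black rectangular terminal block lying flat, 58 mm (its x) by 28 mm (its y) by 20 mm high (its z), two small brass tabs on top. About 60 g. This point is its centre, 10 mm above its underside.
- stand: Round aluminium curing stand fixed to the bench: foot 90 mm across, flat top 80 mm across at 20 mm above the bench, with a thin grey disc marking its middle. Origin at the centre of its underside, on the bench; z up. It may be to the left or to the right of the tray.
- tray: Grey tray with white ribs, fixed to the bench, 276 mm long (its y) by 96 mm (its x). Three square pockets in a row, 84 mm inside, centred at y = -90, 0 and +90 mm on the tray's y axis; pocket floor 3 mm above the bench, ribs and rim 6 mm thick with tops 7 mm above the bench. Origin at the centre of its underside, on the bench; z up.
- bottle: Bystander: white glue bottle with orange cap, 44 mm across, 120 mm high, standing loose. Origin at the centre of its underside.
- box: Bystander: clear open plastic box of small black parts, 90 by 150 by 50 mm high, loose. Origin at the centre of its underside.
- tape: Bystander: roll of amber tape lying flat, 90 mm across, 52 mm hole, 24 mm high, loose. Origin at the centre of its underside.
There are look-alikes about, which are no part of the job. What is shaped like the stand but purple is not meant.

How it is judged:
By the outcome, as a careful person would: the job done as asked, in the order asked, and still so for the second after the job is handed in, with the robot touching nothing.
It also fails if it takes over 106 s, if anything falls off the work surface, if the arm or the gripper's body presses on something with over 40 N, if the wrist force passes 120 N, or if a joint passes its speed limit or range.

## Working session

There is one attempt and no reset: what is moved stays moved. The work goes in short steps, Python scripts to look and compute and a shell command to move; the robot and the scene stay as the last step left them, time stands still between calls to the robot, and variables do not carry over. Pictures are saved under pics/ and viewed, at most 18 in all, crops included, and the job is handed in when it is done.

```bash
ls; mkdir -p pics
cat > h.py <<'E'
import numpy as np, cv2, sys
from scipy.spatial.transform import Rotation as R
from bench import r
def cam(n,save=None):
    c=r.camera(n)
    if save: cv2.imwrite('pics/'+save,c['image'][:,:,::-1])
    return c
def rot(a):
    a=np.array(a,float)
    return R.from_quat(a).as_matrix() if a.size==4 else a.reshape(3,3)
def ray(c,u,v):
    h=c['image'].shape[0]; f=h/2/np.tan(np.radians(c['vfov'])/2)
    K=np.array([[f,0,c['cx']],[0,f,c['cy']],[0,0,1.]])
    p=cv2.undistortPoints(np.array([[[u,v]]],float),K,np.array([c['k1'],0,0,0.]))[0,0]
    return rot(c['attitude'])@np.array([p[0],p[1],1])
def plane(c,u,v,z):
    d=ray(c,u,v); e=np.array(c['eye']); return e+d*(z-e[2])/d[2]
def proj(c,P):
    h=c['image'].shape[0]; f=h/2/np.tan(np.radians(c['vfov'])/2)
    q=rot(c['attitude']).T@(np.array(P)-c['eye']); x=q[:2]/q[2]; s=1+c['k1']*(x@x)
    return f*s*x+[c['cx'],c['cy']]
E
python3 - <<'E'
from h import *
for n in ['top','side','wrist']:
    c=cam(n,n+'0.png'); print(n,c['vfov'],c['k1'],c['eye'],c['attitude'])
s=r.read_state(); print(s['ee_pos'],s['eef_rot'],s['width'],s['ft_force'],s['time'])
E
```

```text
pics
top 54.841013956047384 -0.11714199017650587 [ 0.39975247 -0.009979    0.91500673] [ 0.70496512 -0.70272702  0.06143959 -0.07364837]
side 56.423642143175805 -0.04312439399898477 [ 0.49684652 -0.61685222  0.52115175] [ 0.89564567 -0.05550691  0.03243146 -0.44009774]
wrist 63.711775254430194 -0.08299550122717908 [0.13339619 0.61562211 0.38377917] [0.8075724  0.57210121 0.08221988 0.1173325 ]
[0.20700478 0.5894233  0.22194982] [ 1.68071967e-01  9.85774582e-01 -5.29350370e-04 -7.94262126e-05] 0.08716734243803936 [-0.05156924 -0.54206921 -0.23226708] 0.15
```

View pics/top0.png

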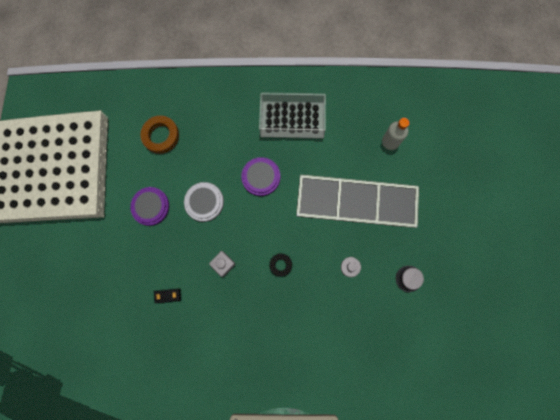

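View pics/side0.png

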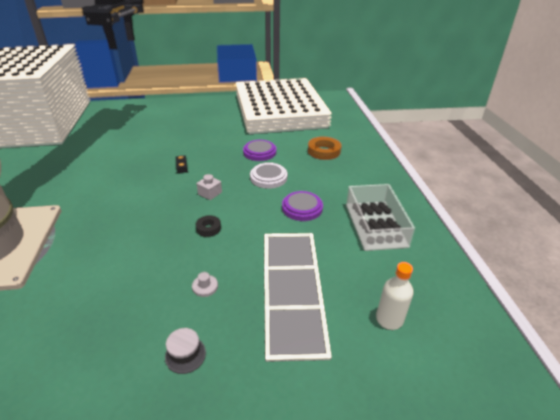

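The top view shows:
- **Candidates for the stand:** silver ring at (203,201), purple at (150,206) and (261,176). I choose silver.
- **Parts:** driver (412,279), yoke (351,267), ring (281,265), weight (222,264) and block (167,296), each the only one of its kind.
- **Tray:** (358,201), with the stand on its +y side (left in the picture).
- **Bystanders:** tape (160,134), box (293,116), bottle (395,135).

A close crop next, to check the choice.

Run:
```python
from h import *
c=cam('top'); im=c['image'][:,:,::-1].copy(); cv2.imwrite('pics/crop1.png',cv2.resize(im[150:310,140:430],None,fx=2.7,fy=2.7,interpolation=cv2.INTER_CUBIC))
hsv=cv2.cvtColor(im,cv2.COLOR_BGR2HSV)
for n,(u,v),z in [('stand',(203,201),.02),('driver',(412,279),.036),('weight',(222,264),.032),('ring',(281,265),.018),('yoke',(351,267),.008),('block',(167,296),.02),('trayTL',(301,178),.007),('trayBL',(297,217),.007),('trayTR',(419,185),.007),('trayBR',(416,226),.007),('bottle',(392,140),0),('box',(293,116),.03),('tape',(160,134),.02)]:
    print(n,plane(c,u,v,z).round(3),im[v,u],hsv[v,u])
print(hsv[240,320])
```

```text
stand [0.58  0.185 0.02 ] [103 104 102] [ 75   5 104]
driver [ 0.406 -0.276  0.036] [144 143 146] [170   5 146]
weight [0.438 0.135 0.032] [149 148 151] [170   5 151]
ring [0.437 0.007 0.018] [71 95 49] [ 74 123  95]
yoke [ 0.433 -0.149  0.008] [153 151 157] [170  10 157]
block [0.367 0.258 0.02 ] [29 29 24] [90 44 29]
trayTL [ 0.637 -0.038  0.007] [181 196 190] [ 42  20 196]
trayBL [ 0.546 -0.029  0.007] [72 94 51] [ 75 117  94]
trayTR [ 0.622 -0.313  0.007] [68 88 45] [ 76 125  88]
trayBR [ 0.525 -0.3    0.007] [143 153 139] [ 69  23 153]
bottle [ 0.734 -0.257  0.   ] [70 77 75] [39 23 77]
box [ 0.781 -0.02   0.03 ] [29 25 29] [150  35  29]
tape [0.743 0.296 0.02 ] [66 88 44] [ 75 127  88]
[ 74 119  94]
```

View pics/crop1.png

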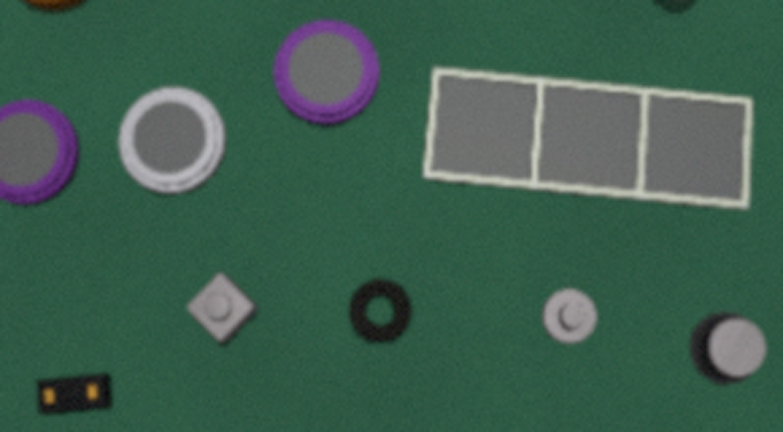

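The crop confirms the choice: the silver stand with its grey disc at crop (170,138), the weight at (220,308) turned about 45°, and purple rings on either side of the stand. Next I measure with masks.

```bash
cat >> h.py <<'E'
def blob(mask,u,v,rad):
    m=np.zeros_like(mask); cv2.circle(m,(int(u),int(v)),rad,255,-1)
    m&=mask; cs,_=cv2.findContours(m,cv2.RETR_EXTERNAL,cv2.CHAIN_APPROX_NONE)
    return max(cs,key=cv2.contourArea)
def wpts(c,cn,z): return np.array([plane(c,p[0],p[1],z)[:2] for p in cn.reshape(-1,2)])
def go(x,y,z,ydeg,s=None):
    "rows to bring TCP to x,y,z tool down with closing axis at ydeg (mod 180)"
    s=s or r.read_state(); M=R.from_quat(s['eef_rot']).as_matrix()
    d=M.T@(np.array([x,y,z])-s['ee_pos'])*1000
    cur=np.degrees(np.arctan2(M[1,1],M[0,1])); t=-((ydeg-cur+90)%180-90)
    print('t',round(s['time'],1),'tcp',np.round(s['ee_pos'],4),'yax',round(cur,1),'j7',round(s['joint_positions'][6],2),'w',round(s['width'],4),'-> shift',d.round(1),'turn',round(t,1))
E
python3 - <<'E'
from h import *
c=cam('top'); im=c['image'][:,:,::-1].copy()
hsv=cv2.cvtColor(im,cv2.COLOR_BGR2HSV); S=hsv[...,1];V=hsv[...,2]
bright=((S<45)&(V>115)).astype(np.uint8)*255
dark=(V<60).astype(np.uint8)*255
for n,m,u,v,rad,z in [('stand',bright,203,201,24,.02),('driver',bright,412,279,16,.036),('weight',bright,222,264,18,.032),('ring',dark,281,265,16,.018),('yoke',bright,351,267,14,.008),('block',dark,167,296,18,.02),('tray',bright,358,201,68,.007)]:
    w=wpts(c,blob(m,u,v,rad),z).astype(np.float32)*1000
    (x,y),q=cv2.minEnclosingCircle(w); rc=cv2.minAreaRect(w)
    print(n,np.round([x,y,2*q],0),'rect',np.round(rc[0],0),np.round(rc[1],0),round(rc[2],1))
    if n=='tray': print(cv2.boxPoints(rc).round())
for n,a in [('stand',(.58,.185,.06,0)),('driver',(.406,-.276,.1,0))]: go(*a)
E
```

```text
stand [581. 185.  91.] rect [581. 185.] [89. 88.] 1.9
driver [ 408. -278.   45.] rect [ 407. -279.] [44. 41.] 89.3
weight [439. 138.  50.] rect [440. 137.] [38. 37.] 46.2
ring [437.   9.  53.] rect [438.   9.] [50. 48.] 0.2
yoke [ 435. -148.   43.] rect [ 435. -147.] [41. 41.] 44.2
block [367. 258.  65.] rect [367. 257.] [29. 61.] 6.4
tray [ 585. -169.  291.] rect [ 585. -169.] [278.  98.] 84.5
[[ 523. -302.]
 [ 621. -312.]
 [ 647.  -35.]
 [ 549.  -25.]]
t 0.2 tcp [0.207  0.5895 0.2222] yax 70.6 j7 -0.09 w 0.0869 -> shift [-485.9 -258.   162.4] turn 70.6
t 0.2 tcp [0.207  0.5895 0.2222] yax 70.6 j7 -0.09 w 0.0869 -> shift [-474.5 -750.6  122.6] turn 70.6
```

```bash
python3 -m crank '[[[-405,-271,22,71,1],[-405,-271,22,71,1],[-405,-271,22,71,1],[-405,-271,22,71,1],[-405,-271,22,71,1],[-405,-271,22,71,1],[-405,-271,22,71,1],[-405,-271,22,71,1],[-405,-271,22,71,1],[-405,-271,22,71,1],[-477,-752,100,71,1],[-477,-752,100,71,1],[-477,-752,100,71,1],[-477,-752,100,71,1],[-477,-752,100,71,1],[-477,-752,100,71,1],[-477,-752,100,71,1],[-477,-752,100,71,1],[-477,-752,100,71,1],[-477,-752,100,71,1]]]' 30
python3 - <<'E'
from h import *
c=cam('wrist','w1.png'); print(c['eye'])
go(.408,-.278,.016,0)
print(proj(c,[.408,-.278,.036]))
E
```

```text
time: 2.25
ee_pos: [0.407, -0.2803, 0.1225]
eef_rot: [0.71, 0.705, 0.0, 0.0]
ft_force: [1.0, -0.1, 0.2]
width: 0.0869
grip_force: 0.0
[ 0.4071791  -0.2021166   0.28448861]
t 2.3 tcp [ 0.4045 -0.2862  0.1221] yax -0.7 j7 0.64 w 0.0872 -> shift [  8.5   3.3 106. ] turn -0.7
[279.14664739 206.79127369]
```

View pics/w1.png

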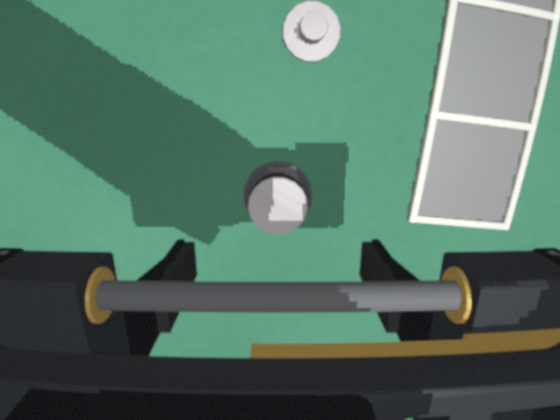

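The wrist view shows the driver's top at (277,205), predicted at (279,207), so the map holds. I go down to grasp it.

Run:
```python
from h import *
c=cam('wrist'); print(plane(c,277.5,205.5,.036)); im=c['image']; 
hsv=cv2.cvtColor(im,cv2.COLOR_RGB2HSV); m=((hsv[...,1]<60)&(hsv[...,2]>95)).astype(np.uint8)*255
w=blob(m,278,206,42); (p,q)=cv2.minEnclosingCircle(w); print(p,q,plane(c,*p,.036))
go(.407,-.277,.016,0)
```

```text
[ 0.40416986 -0.28292409  0.036     ]
(280.7894592285156, 198.6842041015625) 30.674741744995117 [ 0.40674515 -0.27752972  0.036     ]
t 2.4 tcp [ 0.4053 -0.2832  0.1222] yax -0.8 j7 0.63 w 0.0868 -> shift [  6.5   1.7 106.2] turn -0.8
```

```bash
python3 -m crank '[[[0,0,40,0,1],[0,0,70,0,1],[0,0,70,0,1],[0,0,70,0,1]]]'
python3 - <<'E'
from h import *
go(.407,-.2775,.016,0)
c=cam('wrist'); im=c['image']; cv2.imwrite('pics/w2.png',im[:,:,::-1])
go(.407,-.2775,.016,0); print(proj(c,[.407,-.2775,.036]))
E
```

```text
time: 2.75
ee_pos: [0.408, -0.2778, 0.0531]
eef_rot: [0.709, 0.705, -0.0, -0.0]
ft_force: [-0.1, 0.6, -0.6]
width: 0.0871
grip_force: 0.0
t 2.8 tcp [ 0.408  -0.2778  0.0531] yax -0.4 j7 0.72 w 0.0871 -> shift [ 0.3 -0.9 37.1] turn -0.4
t 2.8 tcp [ 0.4086 -0.2781  0.0538] yax -0.3 j7 0.72 w 0.0871 -> shift [ 0.6 -1.7 37.8] turn -0.3
[276.58919451 245.39765402]
```

View pics/w2.png

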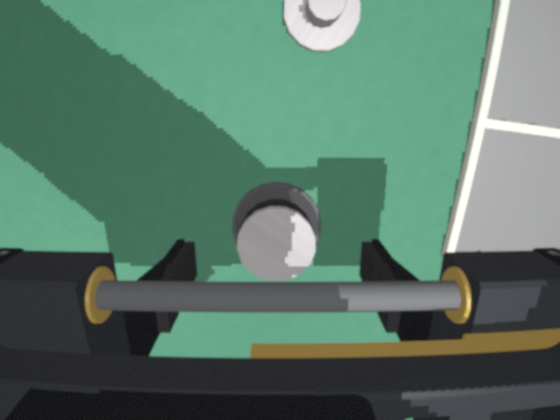

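The driver's top is at (277,241), about 2 mm further in +y than predicted. I descend and close.

```bash
python3 -m crank '[[[2,-1,25,0,1],[2,-1,36,0,1],[2,-1,37,0,1],[2,-1,37,0,1],[2,-1,37,0,-0.2],[2,-1,37,0,-0.2],[2,-1,37,0,-0.2],[2,-1,37,0,-0.2],[2,-1,37,0,-0.2],[2,-1,37,0,-0.2],[2,-1,37,0,-0.2]]]' 30
```

```text
time: 3.9
ee_pos: [0.407, -0.2759, 0.0155]
eef_rot: [0.709, 0.705, 0.0, -0.0]
ft_force: [0.7, 0.3, 0.3]
width: 0.0451
grip_force: 30.0
```

```bash
python3 -m crank '[[[0,0,-40,0,-0.2],[0,0,-80,0,-0.2],[40,15,-90,0,-0.2],[80,30,-90,0,-0.2],[120,45,-90,0,-0.2],[160,59,-90,0,-0.2],[200,74,-90,0,-0.2],[240,89,-90,0,-0.2],[280,104,-90,0,-0.2],[320,118,-90,0,-0.2],[360,133,-90,0,-0.2],[400,148,-90,0,-0.2],[440,163,-90,0,-0.2],[462,171,-90,0,-0.2],[462,171,-90,0,-0.2],[462,171,-90,0,-0.2],[462,171,-90,0,-0.2]]]' 40
python3 - <<'E'
from h import *
c=cam('wrist','w3.png'); go(.581,.185,.037,0); print(proj(c,[.581,.185,.02]))
E
```

```text
time: 5.6
ee_pos: [0.5806, 0.1835, 0.1053]
eef_rot: [0.71, 0.704, -0.0, 0.0]
ft_force: [0.1, -0.1, -2.4]
width: 0.045
grip_force: 40.0
t 5.7 tcp [0.5807 0.1836 0.1055] yax -0.5 j7 -0.21 w 0.0451 -> shift [ 1.4  0.4 68.5] turn -0.5
[278.67035693 208.22855399]
```

View pics/w3.png

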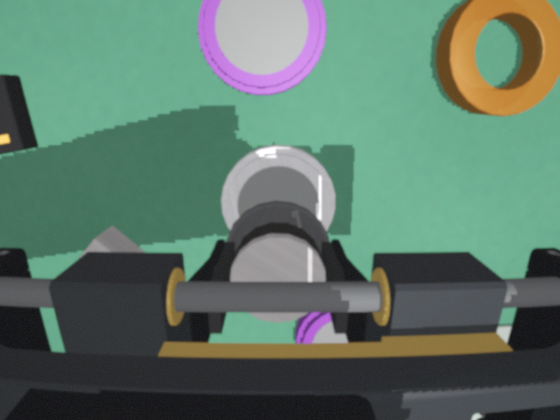

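Held driver over the stand: the stand spans columns 221–336 with its top edge at row 146, and the magnet plate is centred near (279,277). I check both against predictions.

Run:
```python
from h import *
c=cam('wrist'); p=np.array(r.read_state()['ee_pos'])
print('foot top edge',proj(c,[.581,.230,.002]),'L/R',proj(c,[.536,.185,.002]),proj(c,[.626,.185,.002]), 'top rim',proj(c,[.581,.225,.02]))
print('magnet',proj(c,p+[0,0,.0205]),proj(c,p+[-.023,0,.0205]),proj(c,p+[.023,0,.0205]),proj(c,p+[0,-.023,.0205]))
# measure top edge of stand and centre cols
im=c['image']; hsv=cv2.cvtColor(im,cv2.COLOR_RGB2HSV); m=hsv[...,1]<60
print('col278 first grey row',np.where(m[100:,278])[0][0]+100)
for row in (190,200): q=np.where(m[row,180:400])[0]+180; print(row,q.min(),q.max())
go(.581,.185,.037,0)
```

```text
foot top edge [278.03914282 146.36374517] L/R [223.58610397 202.12758191] [333.44441115 201.23208905] top rim [278.11138645 156.13547988]
magnet [278.40166552 277.92476337] [229.38979582 278.16423489] [327.44821868 277.42221999] [278.77245209 319.50996372]
col278 first grey row 144
190 222 334
200 220 335
t 5.7 tcp [0.5807 0.1837 0.1056] yax -0.5 j7 -0.21 w 0.0452 -> shift [ 1.3  0.3 68.6] turn -0.5
```

```bash
python3 -m crank '[[[2,0,40,0,-0.2],[2,0,60,0,-0.2],[2,0,66,0,-0.2],[2,0,69,0,-0.2],[2,0,69,0,-0.2],[2,0,69,0,-0.2]]]'
```

```text
time: 6.3
ee_pos: [0.5816, 0.1872, 0.0379]
eef_rot: [0.709, 0.705, 0.001, 0.0]
ft_force: [0.3, -1.0, -2.5]
width: 0.0454
grip_force: 40.0
```

```bash
python3 -m crank '[[[-1,0,2,0,-0.2],[-1,0,2.5,0,-0.2],[-1,0,2.5,0,-0.2]]]'; python3 -m crank '[[[0,0,0,0,0.5],[0,0,0,0,0.5],[0,0,0,0,0.5],[0,0,-50,0,0.8],[0,0,-85,0,1],[0,0,-85,0,1]]]'
python3 - <<'E'
from h import *
go(.439,.1375,.1,-45)
E
```

```text
time: 6.6
ee_pos: [0.5816, 0.1864, 0.0355]
eef_rot: [0.709, 0.705, 0.001, 0.0]
ft_force: [-0.5, 0.2, 5.9]
width: 0.0452
grip_force: 40.0
time: 7.2
ee_pos: [0.5837, 0.1867, 0.1243]
eef_rot: [0.709, 0.705, 0.004, 0.001]
ft_force: [-0.4, -0.5, -0.5]
width: 0.0809
grip_force: 0.0
t 7.2 tcp [0.5837 0.1867 0.1243] yax -0.4 j7 -0.22 w 0.0809 -> shift [ -50.2 -144.6   23.1] turn 44.6
```

```bash
python3 -m crank '[[[-50,-143,0,43.5,1],[-50,-143,0,43.5,1],[-50,-143,15,43.5,1],[-50,-143,20,43.5,1],[-50,-143,20,43.5,1],[-50,-143,20,43.5,1],[-50,-143,20,43.5,1]]]'
python3 - <<'E'
from h import *
c=cam('wrist','w4.png'); go(.439,.1375,.006,-44); print(proj(c,[.439,.1375,.046]),proj(c,[.439,.1375,.032]),proj(c,[.5815,.1864,.056]))
E
```

```text
time: 7.9
ee_pos: [0.4377, 0.137, 0.099]
eef_rot: [0.919, 0.394, 0.0, 0.0]
ft_force: [0.3, -0.0, -0.6]
width: 0.087
grip_force: 0.0
t 8.0 tcp [0.4378 0.137  0.099 ] yax -43.6 j7 -1.11 w 0.0867 -> shift [ 1.2  0.5 93. ] turn 0.4
[279.16576637 222.49260966] [279.07867231 215.90396105] [403.52656561   1.93366684]
```

View pics/w4.png

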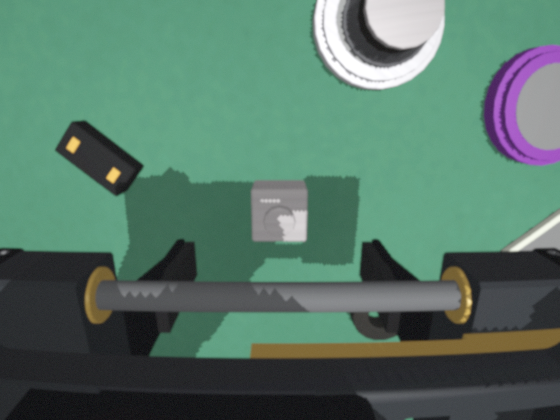

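The weight is square to the fingers, with its knob at (279,221), predicted at (279,222). I descend.

```bash
python3 -m crank '[[[1,0,45,0,1],[1,0,80,0,1],[1,0,93,0,1],[1,0,93,0,1],[1,0,93,0,-0.3],[1,0,93,0,-0.3],[1,0,93,0,-0.3],[1,0,93,0,-0.3],[1,0,93,0,-0.3],[1,0,93,0,-0.3],[1,0,93,0,-0.3],[1,0,93,0,-0.3]]]' 40
python3 -m crank '[[[0,0,-50,0,-0.3],[0,0,-100,0,-0.3],[0,0,-115,0,-0.3],[0,0,-115,0,-0.3]]]'
python3 - <<'E'
from h import *
go(.5815,.1864,.12,-43.6)
E
```

```text
time: 9.15
ee_pos: [0.4383, 0.1377, 0.0061]
eef_rot: [0.92, 0.392, 0.0, -0.0]
ft_force: [-0.9, 0.5, 2.1]
width: 0.0396
grip_force: 40.0
time: 9.55
ee_pos: [0.4392, 0.1384, 0.1229]
eef_rot: [0.92, 0.392, 0.002, -0.001]
ft_force: [0.1, 0.7, -3.1]
width: 0.0396
grip_force: 40.0
t 9.6 tcp [0.4392 0.1384 0.1229] yax -43.8 j7 -1.13 w 0.0396 -> shift [133.1  69.4   3.4] turn -0.2
```

```bash
python3 -m crank '[[[35,18,0,0,-0.3],[75,39,0,0,-0.3],[115,60,0,0,-0.3],[133,69,0,0,-0.3],[133,69,0,0,-0.3],[133,69,0,0,-0.3],[133,69,0,0,-0.3]]]'
python3 - <<'E'
from h import *
c=cam('wrist','w5.png'); go(.5815,.1864,.0625,-43.6)
p=np.array(r.read_state()['ee_pos']); print('driver pred',proj(c,[.5815,.1864,.056]),'knob pred',proj(c,p+[0,0,.04]),'stand',[proj(c,np.array([.581,.186,.02])+.04*np.array([np.cos(a),np.sin(a),0])).round() for a in np.radians([46,-44,136])])
E
```

```text
time: 10.25
ee_pos: [0.5788, 0.1851, 0.1197]
eef_rot: [0.92, 0.392, -0.001, -0.0]
ft_force: [0.7, 0.6, -4.3]
width: 0.0398
grip_force: 40.0
t 10.3 tcp [0.579  0.1853 0.1202] yax -43.9 j7 -0.93 w 0.0397 -> shift [ 2.6  1.1 57.7] turn -0.3
driver pred [279.753771   215.09250681] knob pred [278.46996536 301.0719165 ] stand [array([280., 152.]), array([329., 202.]), array([230., 202.])]
```

View pics/w5.png

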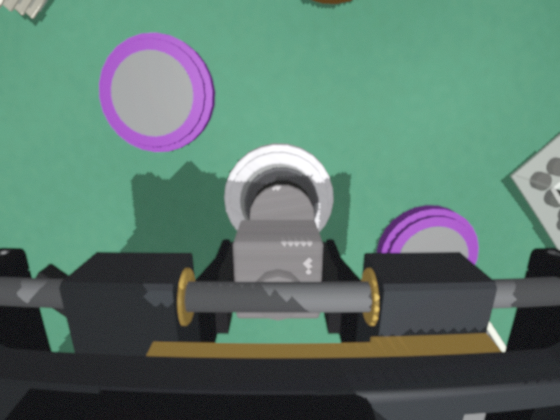

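The driver's magnet is visible under the weight, at about columns 250–318. I check its centre numerically.

Run:
```python
from h import *
c=cam('wrist'); im=c['image'].mean(2).astype(int)
for row in (200,206,212): print(row,im[row,236:332:2])
cv2.imwrite('pics/w5c.png',cv2.resize(c['image'][130:330,180:380,::-1],None,fx=3,fy=3,interpolation=cv2.INTER_CUBIC))
d=np.array([.5815,.1864,.056]); t=np.array([np.cos(np.radians(-44)),np.sin(np.radians(-44)),0])*.023
print(proj(c,d-t),proj(c,d+t)); go(.5815,.1864,.0625,-43.6)
```

```text
200 [170 168 138 111  95  74  65  63  60  95 141 149 149 149 150 149 149 148
 150 149 148 149 147 146 147 146 145 146 146 146 147 146 146 146 147 145
 133  78  64  65  72 124 169 173 172 169 167 167]
206 [171 168 146 112  97  73  62  76 123 144 146 147 145 145 145 146 146 145
 147 147 145 146 146 146 147 148 147 147 148 148 148 148 148 147 147 146
 146 144 108  84 111 166 189 173 171 170 168 165]
212 [167 166 167 136 107  83  70 112 144 147 147 148 148 148 148 148 147 147
 146 145 145 146 145 145 145 145 145 144 143 143 142 143 142 141 142 141
 141 140 136 107 137 205 190 169 168 165 166 142]
[247.19568506 215.26038664] [312.39885791 215.37847949]
t 10.3 tcp [0.5792 0.1855 0.1206] yax -43.9 j7 -0.93 w 0.0397 -> shift [ 2.3  1.1 58.1] turn -0.3
```

View pics/w5c.png

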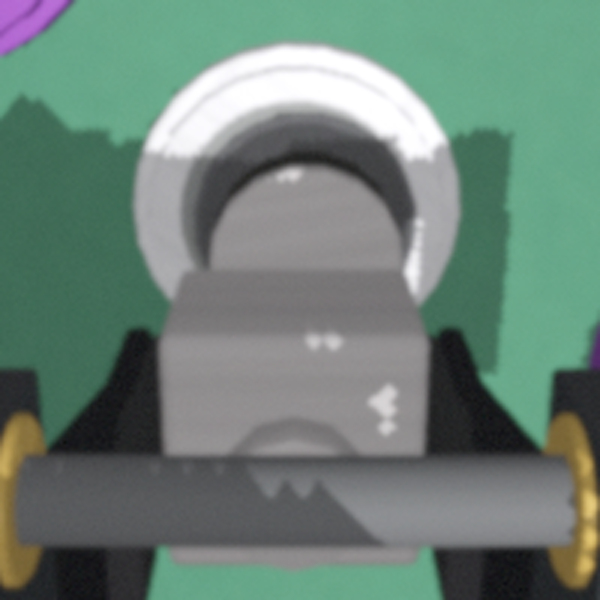

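```bash
python3 -m crank '[[[0,1,30,0,-0.3],[0,1,48,0,-0.3],[0,1,54,0,-0.3],[0,1,54,0,-0.3],[0,1,54,0,-0.3]]]'
python3 - <<'E'
from h import *
go(.5823,.1856,.0621,-43.6)
E
```

```text
time: 10.85
ee_pos: [0.5813, 0.1853, 0.0681]
eef_rot: [0.92, 0.392, 0.001, -0.0]
ft_force: [-0.0, 0.5, -4.1]
width: 0.0395
grip_force: 40.0
t 10.8 tcp [0.5813 0.1853 0.0681] yax -43.9 j7 -0.89 w 0.0395 -> shift [0.9 0.5 6. ] turn -0.3
```

```bash
python3 -m crank '[[[1,0.5,3,0,-0.3],[1,0.5,5,0,-0.3],[1,0.5,6,0,-0.3],[1,0.5,6,0,-0.3]]]'; python3 -m crank '[[[0,0,0,0,0.3],[0,0,0,0,0.3],[0,0,0,0,0.3],[0,0,-50,0,0.5],[0,0,-80,0,1],[0,0,-80,0,1],[0,0,-80,0,1]]]'
python3 - <<'E'
from h import *
go(.435,-.1475,.1,0)
c=cam('wrist','w6.png')
print(proj(c,[.5823,.1856,.102]),proj(c,[.5823,.1856,.056]))
E
```

```text
time: 11.25
ee_pos: [0.5823, 0.1857, 0.0622]
eef_rot: [0.92, 0.392, 0.001, -0.0]
ft_force: [-3.7, -0.6, 6.4]
width: 0.0397
grip_force: 40.0
time: 11.95
ee_pos: [0.5821, 0.1857, 0.1414]
eef_rot: [0.92, 0.392, 0.001, -0.0]
ft_force: [0.0, 0.3, -0.7]
width: 0.0804
grip_force: 0.0
t 11.9 tcp [0.5821 0.1857 0.1414] yax -43.8 j7 -0.93 w 0.0804 -> shift [-342.2  124.7   40.9] turn -43.8
[278.53516771 231.50314644] [278.37933231 209.89315281]
```

View pics/w6.png

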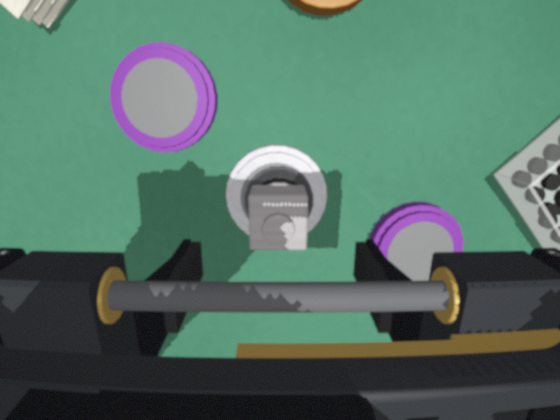

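The weight stands on the magnet, its knob at about (278,228), predicted at (278,231). Next is the yoke.

```bash
python3 -m crank '[[[-342,125,0,-43.5,1],[-342,125,0,-43.5,1],[-342,125,0,-43.5,1],[-342,125,0,-43.5,1],[-342,125,30,-43.5,1],[-342,125,50,-43.5,0.5],[-342,125,50,-43.5,0.5],[-342,125,50,-43.5,0.5],[-342,125,50,-43.5,0.2],[-342,125,50,-43.5,0.2],[-342,125,50,-43.5,0.2]]]'
python3 - <<'E'
from h import *
c=cam('wrist','w7.png'); go(.435,-.1475,.0105,0)
print(proj(c,[.435,-.1475,.028]),proj(c,[.435,-.1475,.008]))
hsv=cv2.cvtColor(c['image'],cv2.COLOR_RGB2HSV); m=((hsv[...,1]<70)&(hsv[...,2]>80)).astype(np.uint8)*255
u,v=proj(c,[.435,-.1475,.008]); b=blob(m,u,v,45); print(cv2.boundingRect(b),[proj(c,np.array([.435,-.1475,.008])+.022*np.array(k)) for k in ([0,1,0],[1,0,0],[-1,0,0])])
E
```

```text
time: 13.1
ee_pos: [0.4355, -0.1467, 0.0908]
eef_rot: [0.709, 0.706, -0.0, -0.0]
ft_force: [-0.4, 0.1, -0.5]
width: 0.0541
grip_force: 0.0
t 13.2 tcp [ 0.4356 -0.1466  0.091 ] yax -0.2 j7 0.31 w 0.0532 -> shift [-0.9 -0.6 80.5] turn -0.2
[277.46928904 220.82951584] [277.49579056 212.11255302]
(246, 182, 59, 57) [array([277.34144084, 183.90639797]), array([306.39630711, 211.9720306 ]), array([248.60446114, 212.24302197])]
```

View pics/w7.png

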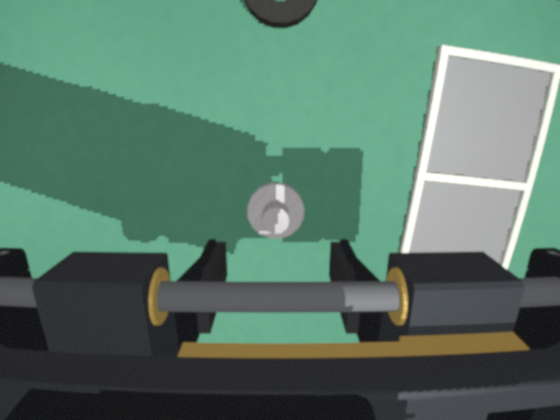

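The yoke disc spans columns 246–305, about 1.5 mm off the estimate, so I correct. Then I descend and grip the pole.

```bash
python3 -m crank '[[[1,-2,45,0,0.2],[1,-2,72,0,0.2],[1,-2,80,0,0.2],[1,-2,80,0,0.2],[1,-2,80,0,-0.8],[1,-2,80,0,-0.8],[1,-2,80,0,-0.8],[1,-2,80,0,-0.8],[1,-2,80,0,-0.8],[1,-2,80,0,-0.8]]]' 40
python3 -m crank '[[[0,0,-50,0,-0.8],[0,0,-80,0,-0.8],[0,0,-80,0,-0.8]]]'
python3 - <<'E'
from h import *
go(.5935,-.0794,.1,-5.4)
E
```

```text
time: 14.15
ee_pos: [0.4333, -0.1467, 0.0113]
eef_rot: [0.709, 0.705, 0.0, 0.0]
ft_force: [-0.3, 1.5, 4.4]
width: 0.0188
grip_force: 40.0
time: 14.45
ee_pos: [0.4353, -0.1473, 0.0942]
eef_rot: [0.709, 0.705, 0.002, 0.002]
ft_force: [-0.0, 1.1, -1.1]
width: 0.0185
grip_force: 40.0
t 14.4 tcp [ 0.4353 -0.1473  0.0942] yax -0.4 j7 0.31 w 0.0185 -> shift [ 69.  157.8  -4.8] turn 5.0
```

```bash
python3 -m crank '[[[17,39,0,5,-0.8],[34,80,0,5,-0.8],[51,120,0,5,-0.8],[68,158,0,5,-0.8],[68,158,0,5,-0.8],[68,158,0,5,-0.8],[68,158,0,5,-0.8],[68,158,0,5,-0.8]]]'
python3 - <<'E'
from h import *
c=cam('wrist','w8.png'); go(.5935,-.0794,.0135,-5.4)
a=np.radians(-5.4); e=np.array([np.cos(a),np.sin(a),0]); f=np.array([-e[1],e[0],0]); o=np.array([.5935,-.0794,.003])
for k in ([1,1],[1,-1],[-1,1],[-1,-1]): print(k,proj(c,o+.042*(k[0]*e+k[1]*f)).round(1))
p=np.array(r.read_state()['ee_pos']); print('pole top',proj(c,p+[0,0,.0175]),'disc',proj(c,p+[0,0,-.0025]))
E
```

```text
time: 15.25
ee_pos: [0.5906, -0.0805, 0.091]
eef_rot: [0.74, 0.673, 0.0, -0.0]
ft_force: [-0.1, -0.3, -1.4]
width: 0.0189
grip_force: 40.0
t 15.3 tcp [ 0.5908 -0.0803  0.0912] yax -5.4 j7 0.24 w 0.0189 -> shift [ 1.1  2.6 77.7] turn -0.0
[1, 1] [338.5 153.2]
[1, -1] [333.3 256.8]
[-1, 1] [225.2 153.3]
[-1, -1] [229.9 257. ]
pole top [278.72856835 274.78932486] disc [278.63362789 256.68494391]
```

View pics/w8.png

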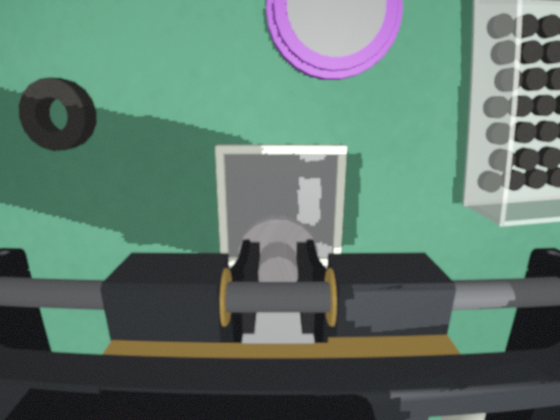

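The pocket's inner corners are at (225,154) and (338,154), as predicted. I lower the yoke.

```bash
python3 -m crank '[[[0.5,1,40,0,-0.8],[0.5,1,65,0,-0.8],[0.5,1,74,0,-0.8],[0.5,1,77,0,-0.8],[0.5,1,78,0,-0.8],[0.5,1,78,0,-0.8]]]'
python3 - <<'E'
from h import *
go(.5935,-.0794,.0135,-5.4); print(r.read_state()['ft_force'])
E
```

```text
time: 15.9
ee_pos: [0.5929, -0.0797, 0.0144]
eef_rot: [0.74, 0.673, 0.001, 0.0]
ft_force: [-0.7, 0.1, 0.2]
width: 0.0188
grip_force: 40.0
t 15.9 tcp [ 0.5929 -0.0797  0.0144] yax -5.4 j7 0.29 w 0.0188 -> shift [0.3 0.6 0.9] turn 0.0
[-0.67417448  0.09535116  0.22093742]
```

```bash
python3 -m crank '[[[0,0,0,0,0],[0,0,0,0,0],[0,0,0,0,0],[0,0,-45,0,0],[0,0,-80,0,0.5],[40,-90,-80,0,1],[73,-164,-80,0,1],[73,-164,-80,0,1],[73,-164,-80,0,1],[73,-164,-80,0,1],[73,-164,-80,0,1],[73,-164,-80,0,1]]]'
python3 - <<'E'
from h import *
c=cam('wrist','w9.png'); go(.437,.009,.006,-5.4)
o=np.array([.437,.009,.018]); print([proj(c,o+.026*np.array(k)).round(1) for k in ([0,1,0],[1,0,0],[-1,0,0],[0,-1,0],[0,0,0])])
hsv=cv2.cvtColor(c['image'],cv2.COLOR_RGB2HSV); m=((hsv[...,1]<90)&(hsv[...,2]<75)).astype(np.uint8)*255
u,v=proj(c,o); b=blob(m,u,v,46); print(cv2.boundingRect(b))
E
```

```text
time: 17.1
ee_pos: [0.437, 0.0082, 0.0934]
eef_rot: [0.74, 0.673, 0.0, 0.0]
ft_force: [-0.3, -0.1, -0.4]
width: 0.0865
grip_force: 0.0
t 17.1 tcp [0.437  0.0079 0.0933] yax -5.4 j7 -0.19 w 0.087 -> shift [ 1.1 -0.2 87.3] turn -0.0
[array([274.4, 178.8]), array([312.9, 209.9]), array([242.9, 216.3]), array([281. , 245.4]), array([277.8, 213.1])]
(245, 176, 68, 68)
```

View pics/w9.png

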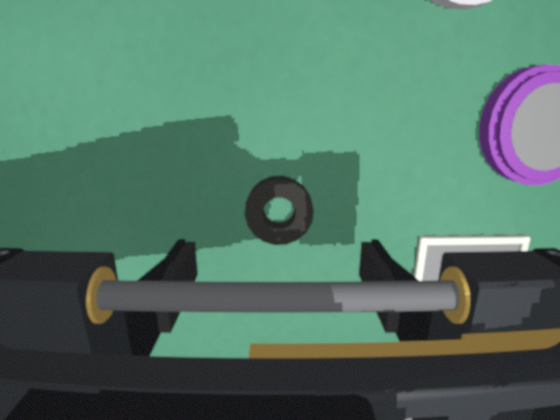

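The ring is centred at (279,210), about 1.5 mm beyond the prediction.

```bash
python3 -m crank '[[[2,0.5,45,0,1],[2,0.5,78,0,1],[2,0.5,87,0,1],[2,0.5,87,0,1],[2,0.5,87,0,0],[2,0.5,87,0,0],[2,0.5,87,0,0],[2,0.5,87,0,0],[2,0.5,87,0,0],[2,0.5,87,0,0]]]' 40
python3 -m crank '[[[0,0,-50,0,0],[0,0,-80,0,0],[0,0,-80,0,0],[0,0,-80,0,0]]]'
python3 - <<'E'
from h import *
go(.585,-.169,.1,-5.4)
E
```

```text
time: 18.15
ee_pos: [0.4371, 0.0108, 0.0064]
eef_rot: [0.739, 0.673, 0.0, 0.0]
ft_force: [-0.3, -0.2, 5.3]
width: 0.0509
grip_force: 40.0
time: 18.55
ee_pos: [0.4368, 0.0111, 0.0861]
eef_rot: [0.739, 0.674, 0.001, -0.0]
ft_force: [0.5, 0.8, -2.4]
width: 0.0505
grip_force: 40.0
t 18.6 tcp [0.4368 0.0111 0.0861] yax -5.3 j7 -0.18 w 0.0505 -> shift [-165.6  164.3  -14. ] turn 0.1
```

```bash
python3 -m crank '[[[-25,25,-5,0,0],[-55,55,-5,0,0],[-85,85,-5,0,0],[-115,115,-5,0,0],[-145,145,-5,0,0],[-166,164,-5,0,0],[-166,164,-5,0,0],[-166,164,-5,0,0],[-166,164,-5,0,0],[-166,164,-5,0,0]]]'
python3 - <<'E'
from h import *
c=cam('wrist','w10.png'); go(.585,-.169,.0095,-5.4)
a=np.radians(-5.4); e=np.array([np.cos(a),np.sin(a),0]); f=np.array([-e[1],e[0],0]); o=np.array([.585,-.169,.003])
for k in ([1,1],[1,-1],[-1,1],[-1,-1]): print(k,proj(c,o+.042*(k[0]*e+k[1]*f)).round(1))
E
```

```text
time: 19.55
ee_pos: [0.5841, -0.1686, 0.0906]
eef_rot: [0.739, 0.674, 0.0, -0.001]
ft_force: [0.1, 0.4, -1.1]
width: 0.0506
grip_force: 40.0
t 19.6 tcp [ 0.5843 -0.1687  0.0908] yax -5.3 j7 0.45 w 0.0503 -> shift [-0.3  0.8 81.3] turn 0.1
[1, 1] [336.1 155.7]
[1, -1] [330.9 259.1]
[-1, 1] [222.9 155.5]
[-1, -1] [227.5 258.9]
```

View pics/w10.png

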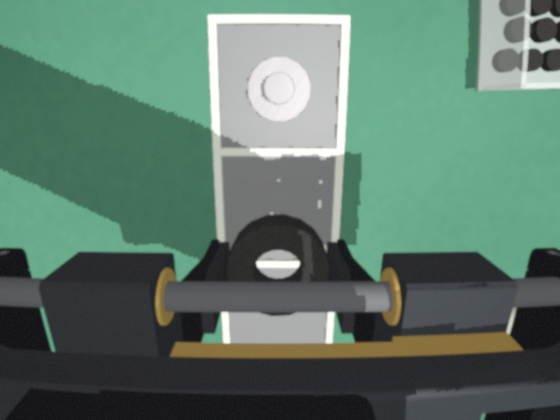

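The yoke sits centred in its pocket at (279,88), and the middle pocket agrees with the prediction. I lower the ring; its fingers stay above the ribs.

```bash
python3 -m crank '[[[0,0.5,40,0,0],[0,0.5,65,0,0],[0,0.5,76,0,0],[0,0.5,80,0,0],[0,0.5,81,0,0],[0,0.5,81,0,0]]]'
python3 - <<'E'
from h import *
go(.367,.2575,.1,6.4)
E
```

```text
time: 20.2
ee_pos: [0.5858, -0.1702, 0.0112]
eef_rot: [0.739, 0.673, 0.001, 0.001]
ft_force: [0.7, 0.5, -1.2]
width: 0.0506
grip_force: 40.0
t 20.2 tcp [ 0.5858 -0.1702  0.0112] yax -5.3 j7 0.5 w 0.0506 -> shift [ 405.4 -257.5  -89.2] turn -11.7
```

```bash
python3 -m crank '[[[0,0,1.5,0,0],[0,0,1.5,0,0],[0,0,1.5,0,0.45],[0,0,1.5,0,0.45],[0,0,1.5,0,0.45],[0,0,-45,0,0.45],[0,0,-80,0,0.6],[405,-256,-85,-12,0.6],[405,-256,-85,-12,0.6],[405,-256,-85,-12,0.6],[405,-256,-85,-12,0.6],[405,-256,-85,-12,0.6],[405,-256,-85,-12,0.6],[405,-256,-85,-12,0.6],[405,-256,-85,-12,0.6],[405,-256,-85,-12,0.6],[405,-256,-85,-12,0.6],[405,-256,-85,-12,0.6],[405,-256,-85,-12,0.6],[405,-256,-85,-12,0.6]]]'
python3 - <<'E'
from h import *
c=cam('wrist','w11.png'); go(.367,.2575,.006,6.4)
hsv=cv2.cvtColor(c['image'],cv2.COLOR_RGB2HSV); m=((hsv[...,2]<75)&(hsv[...,1]<110)).astype(np.uint8)*255
u,v=proj(c,[.367,.2575,.02]); print(u,v); b=blob(m,u,v,50)
w=wpts(c,b,.02).astype(np.float32)*1000; print(cv2.minAreaRect(w),cv2.boundingRect(b))
E
```

```text
time: 22.2
ee_pos: [0.3685, 0.256, 0.095]
eef_rot: [0.666, 0.746, -0.0, 0.0]
ft_force: [1.5, -0.3, 0.4]
width: 0.0695
grip_force: 0.0
t 22.2 tcp [0.3686 0.2559 0.095 ] yax 6.5 j7 -0.55 w 0.0696 -> shift [ 1.7 -1.4 89. ] turn 0.1
276.26149689886626 212.18799295838
((366.74981689453125, 262.822265625), (26.99798011779785, 58.3090934753418), 7.051799774169922) (258, 166, 38, 77)
```

View pics/w11.png

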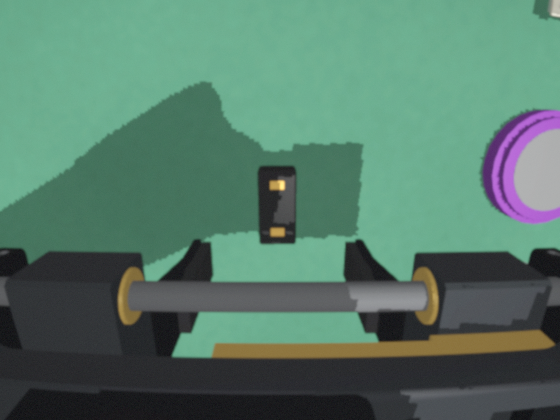

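The block is square to the fingers, with its tabs at (277,185) and (277,232). Its centre is at about (277,208), so y ≈ 0.260.

```bash
python3 -m crank '[[[3.5,-1,45,0.5,0.6],[3.5,-1,80,0.5,0.6],[3.5,-1,88,0.5,0.6],[3.5,-1,88.5,0.5,0.6],[3.5,-1,88.5,0.5,-0.6],[3.5,-1,88.5,0.5,-0.6],[3.5,-1,88.5,0.5,-0.6],[3.5,-1,88.5,0.5,-0.6],[3.5,-1,88.5,0.5,-0.6],[3.5,-1,88.5,0.5,-0.6],[3.5,-1,88.5,0.5,-0.6]]]' 40
python3 -m crank '[[[0,0,-50,0,-0.6],[0,0,-85,0,-0.6],[0,0,-85,0,-0.6],[0,0,-85,0,-0.6]]]'
python3 - <<'E'
from h import *
c=cam('wrist'); p=r.read_state(); P=np.array(p['ee_pos'])
hsv=cv2.cvtColor(c['image'],cv2.COLOR_RGB2HSV); m=((hsv[...,0]>8)&(hsv[...,0]<28)&(hsv[...,1]>110)&(hsv[...,2]>90)).astype(np.uint8)*255
n,_,st,ce=cv2.connectedComponentsWithStats(m); print([(s[4],k.round(1)) for s,k in zip(st[1:],ce[1:]) if s[4]>20])
print('pred top centre',proj(c,P+[0,0,.0145]),proj(c,P+[0,.01,.0145]))
go(.5765,-.2586,.1,-5.4)
E
```

```text
time: 23.35
ee_pos: [0.3666, 0.2606, 0.0067]
eef_rot: [0.668, 0.744, 0.0, -0.0]
ft_force: [-0.9, -0.2, 3.2]
width: 0.0275
grip_force: 40.0
time: 23.75
ee_pos: [0.3666, 0.2609, 0.0919]
eef_rot: [0.668, 0.744, 0.001, -0.0]
ft_force: [-0.2, -0.5, -1.1]
width: 0.0274
grip_force: 40.0
[(np.int32(338), array([277.4, 237.2])), (np.int32(473), array([206.7, 297.4])), (np.int32(474), array([348.7, 297.4])), (np.int32(5709), array([309.2, 348. ]))]
pred top centre [277.1575889  272.11811893] [279.37753618 253.50978795]
t 23.8 tcp [0.3661 0.2604 0.091 ] yax 6.2 j7 -0.56 w 0.0276 -> shift [-538.6  153.5   -9.1] turn 11.6
```

```bash
python3 -m crank '[[[-30,9,-8,12,-0.6],[-70,20,-8,12,-0.6],[-110,31,-8,12,-0.6],[-155,44,-8,12,-0.6],[-200,57,-8,12,-0.6],[-245,70,-8,12,-0.6],[-290,83,-8,12,-0.6],[-335,95,-8,12,-0.6],[-380,108,-8,12,-0.6],[-425,121,-8,12,-0.6],[-470,134,-8,12,-0.6],[-505,144,-8,12,-0.6],[-530,151,-8,12,-0.6],[-539,153.5,-8,12,-0.6],[-539,153.5,-8,12,-0.6],[-539,153.5,-8,12,-0.6],[-539,153.5,-8,12,-0.6]]]'
python3 - <<'E'
from h import *
c=cam('wrist','w12.png'); go(.5765,-.2586,.0098,-5.4)
a=np.radians(-5.4); e=np.array([np.cos(a),np.sin(a),0]); f=np.array([-e[1],e[0],0]); o=np.array([.5765,-.2586,.003])
for k in ([1,1],[-1,1],[-1,-1]): print(k,proj(c,o+.042*(k[0]*e+k[1]*f)).round(1))
E
```

```text
time: 25.5
ee_pos: [0.5769, -0.2571, 0.0991]
eef_rot: [0.742, 0.671, 0.0, -0.001]
ft_force: [0.0, 0.8, -1.1]
width: 0.0277
grip_force: 40.0
t 25.6 tcp [ 0.577  -0.2572  0.0994] yax -5.7 j7 0.61 w 0.0273 -> shift [-1.5 -0.3 89.5] turn -0.3
[1, 1] [332.3 155.2]
[-1, 1] [222.8 156. ]
[-1, -1] [228.  256.2]
```

View pics/w12.png

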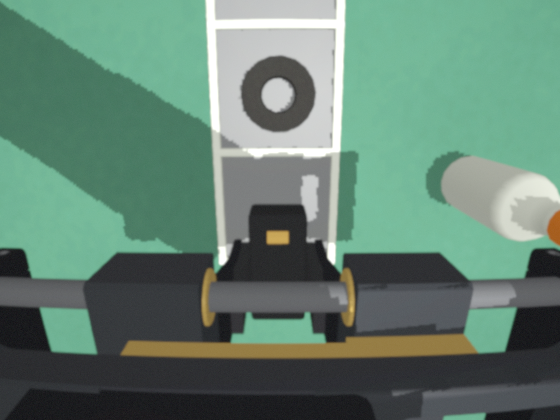

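The ring is centred in the middle pocket at (278,94), and the last pocket's corners at (222,157) and (332,157) agree with the prediction. I lower the block.

```bash
python3 -m crank '[[[-0.5,0,40,0,-0.6],[-0.5,0,70,0,-0.6],[-0.5,0,84,0,-0.6],[-0.5,0,88,0,-0.6],[-0.5,0,89.5,0,-0.6],[-0.5,0,89.5,0,-0.6]]]'
```

```text
time: 26.15
ee_pos: [0.5776, -0.2598, 0.0113]
eef_rot: [0.742, 0.67, 0.0, 0.001]
ft_force: [0.3, 0.4, 0.0]
width: 0.0278
grip_force: 40.0
```

```bash
python3 -m crank '[[[0.5,-0.5,1,0,-0.6],[0.5,-0.5,1,0,-0.6],[0.5,-0.5,1,0,-0.2],[0.5,-0.5,1,0,-0.1],[0.5,-0.5,1,0,0],[0,0,-45,0,0],[0,0,-90,0,0],[0,0,-130,0,0],[60,-170,-130,0,0],[60,-170,-130,0,0],[60,-170,-130,0,0],[60,-170,-130,0,0],[60,-170,-130,0,0],[60,-170,-130,0,0]]]'
python3 - <<'E'
from h import *
c=cam('top'); im=c['image'][:,:,::-1]
cv2.imwrite('pics/end.png',cv2.resize(im[90:310,130:430],None,fx=2.6,fy=2.6,interpolation=cv2.INTER_CUBIC))
hsv=cv2.cvtColor(im,cv2.COLOR_BGR2HSV); D=(hsv[...,2]<60).astype(np.uint8)*255; B=((hsv[...,1]<45)&(hsv[...,2]>115)).astype(np.uint8)*255
for n,m,P,z,rad in [('ring',D,(.585,-.169),.021,15),('block',D,(.5765,-.2586),.023,17),('yoke',B,(.5935,-.0794),.011,14)]:
    u,v=proj(c,[*P,z])
    try: print(n,P,cv2.minAreaRect(wpts(c,blob(m,u,v,rad),z).astype(np.float32)*1000))
    except Exception as e: print(n,e)
print(r.read_state()['time'],r.read_state()['ee_pos'])
E
```

```text
time: 27.55
ee_pos: [0.4132, -0.1811, 0.1399]
eef_rot: [0.742, 0.671, 0.002, -0.001]
ft_force: [0.2, 1.0, -0.1]
width: 0.0438
grip_force: 0.0
ring (0.585, -0.169) ((582.947021484375, -170.75917053222656), (47.67058563232422, 52.843326568603516), 44.768157958984375)
block (0.5765, -0.2586) ((573.8990478515625, -256.4541320800781), (59.509849548339844, 32.156890869140625), 83.72666931152344)
yoke (0.5935, -0.0794) ((594.1611328125, -78.90574645996094), (61.59514236450195, 62.502899169921875), 44.29518508911133)
27.6 [ 0.41417128 -0.18175464  0.14027106]
```

View pics/end.png

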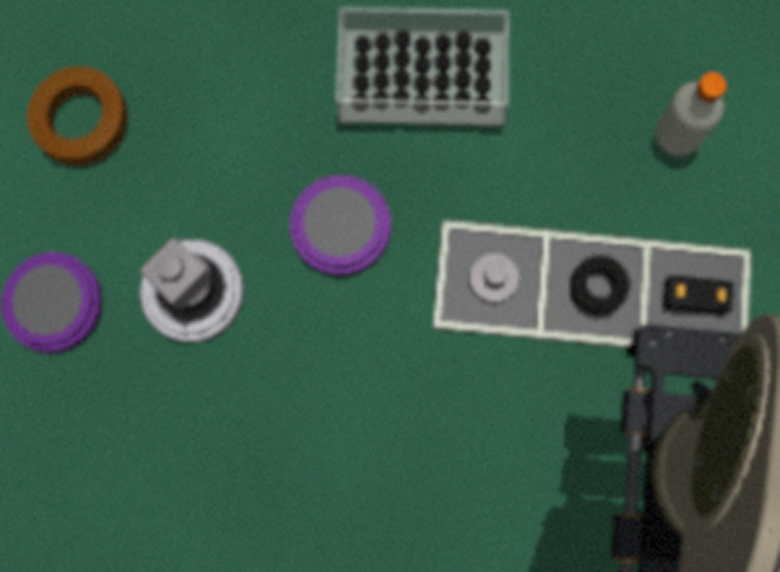

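The final top view shows the yoke, ring and block centred in their pockets at crop (494,277), (600,285) and (698,294). The weight is on the driver on the silver stand, with its knob at (174,266), and the bystanders haven't moved. One last check of the weight, then I hand in.

Run:
```python
from h import *
c=cam('top'); p=plane(c,130+174/2.6,90+266/2.6,.102); print(p)
if np.hypot(p[0]-.5823,p[1]-.1856)<.005: print(r.close_job())
```

```text
[0.58204511 0.18075546 0.102     ]
the job is handed in; nothing more can be done
None
```

The job is handed in at about 28 s: the driver is on the silver stand with the weight on its magnet, and the yoke, ring and block are in their pockets in the order asked; the last top view put the weight's knob about 5 mm from where I set it, close to my 5 mm limit.

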